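# Unhasp and open the reel case

## Robot

A 6-joint arm with a two-finger parallel gripper is mounted at the origin on the work surface. World frame = base frame: x ahead of the robot, y to its left, z up, the work surface at z = 0. Lengths are in m, angles in rad, forces in N, time in s.
With the tool pointing down it reaches from about 0.3 to 0.85 m from the base axis. Payload 5.4 kg.
Tool frame: the origin (TCP) lies at the very end of the fingers, on their centre line; the grasp point (between the pads) lies 19 mm behind it; z points along the fingers, y is the line along which they close (so a half turn about z gives the same grasp; the last joint's range is limited). The gripper opens to 85 mm and grips with 20 to 120 N. Pads are 22 mm wide; open, the fingers measure 114 mm over their backs; the gripper's body (76 mm by 85 mm) begins 54 mm behind the grasp point. The pads swing forward as they close: fully open they stand 13 mm farther back than shut.
Start: joints at [-1.431, 0.158, 1.597, -0, 1.386, -0.21], TCP at [0.197, -0.54, 0.231] pointing down, gripper open.
Joint ranges: [-2.91, 2.91], [-0.94, 2.29], [0.18, 2.7], [-1.29, 4.43], [0.17, 2.64], [-3, 3]. Speed limits (rad/s): [2.57, 2.57, 3.14, 3.14, 3.14, 3.14].

## Interface

Orientations are given as a unit quaternion [w, x, y, z].
In Python, from cell import read_state, snapshot, job_done, outline_of gives the robot as it stands.
- The arm moves only by the tool drive_tool, never from a script. Its argument "increments" is a list of rows, each a list of 5 numbers: the finger opening in m, from 0 to 0.0854, then the shift along the tool's x, y, z in m, then the turn about the tool's z in rad. A call has 1 to 20 rows; each row is the pose to reach, as a shift and turn from the pose commanded when the call began, along the tool's axes at that moment; what a row does not reach only later rows make up. A row lasts 1/12 s, in which the tool goes at most 41.7 mm and 7.16 degrees, less where a joint would pass 70% of its speed; a pose out of reach is approached as far as the arm can. A call with a gripper value outside its range is refused whole. The fingers move at their own pace and stop on an object; "force" is the grip in N (left out, the last holds). Time passes only in rows, so rows that repeat a pose let the fingers close. It gives the time, the measured TCP pose, the force, the opening and the grip force at its end, in the units of the state.
- read_state(): the state, without advancing time (a new reading comes with each control period).
- snapshot(name): name is "scene" or "top"; returns a dict with "img" (480x640x3 uint8, red, green, blue), "range_z" (480x640 float32, m along the optical axis (not along the pixel's ray), 0 where there is no reading), "fx", "fy", "cx", "cy" (pixels), "distortion" ([k1, k2, p1, p2, k3] as OpenCV has them; the pictures are not rectified), "R" (3x3) and "t" (3): a world point X has camera coordinates R X + t. Camera axes: x right, y down, z forward; pixel columns grow to the right and rows downward; lengths in m; the calibration is good to about 2 mm. A picture is of the moment at which its call begins.
- job_done(): hands the job in; it is judged then, once.
Trained networks look in the newest picture that a camera, given by its name, has taken for a name from the list of things; names that differ only in an ending like _2 or _b are one class to them, and where a whole thing is asked for, a point or a joint stands for the part that bears it (a point fixed in the world has none). Each returns a list of dicts, best first, with "score" (0 to 1); they miss things now and then, are a little off and sometimes report something else, mostly with a low value. They report only what shows in the picture. A call takes as long as a camera call.
- outline_of(camera, thing): "pixels" (480x640 bool, what is visible of it) and "bbox" ([left, top, right, bottom] in pixels, round what is visible of it).
The state is a dict: "clock": time; "joint_positions": joint angles; "joint_velocities": joint speeds; "joint_efforts": joint torques, N m; "tool_pos": TCP position; "tool_rot": TCP orientation; "contact_force": force on the tool from outside, world axes, zero at the start; "torque": the same for the moment, N m; "gripper_width": finger opening in m; "finger_force": force on a finger pad.
Only numpy, scipy, OpenCV 4.12 (cv2) and the standard library are available. Lean on these libraries where they do the work, as an engineer would, in place of code of your own. Each camera call takes 0.05 s, during which the arm holds its last target. There are 200 camera calls.

## Task

The grey reel case is shut by a steel hasp: swing the strap by its nickel knob out and up off the staple, then all the way over until it lies back against its stop above the blue lid. Only then raise the lid by its black pull until it stands nearly upright and stays there by itself, and let go. Leave the film gate, the drive roller and the two reel cases on the bench where they are.

Things in the scene. Friction and masses are not known exactly. Their poses are not given: they have to be found in the camera images.
- case: Grey steel reel case fixed to the bench, 170 mm deep (x), 240 mm wide (y), 110 mm high; top of the shut blue lid at 122 mm. Origin: centre of its underside. x points from its front face (where the hasp hangs, x = -85 mm) to its rear (lid hinge), z up. It stands sideways on: yaw 1.5 to 2.2 rad, so its front looks to the robot's right and somewhat away from the robot
- staple_tip (a point): Tip of the steel staple, an 8 x 8 mm bar sticking out of the case's front face through the hasp's slot; in the case frame at (-111, -45, 68) mm. While the strap is on it the lid cannot rise more than about 0.03 rad
- hasp_pin (a point): Axis of the hasp's hinge, at the front edge of the lid's top: in the case frame, lid shut, at (-92, -45, 122) mm; the axis runs along the case's y. It moves with the lid
- hasp (a joint): Angle of the hasp strap about its pin, rad. 0 = hanging straight down over the staple, pi/2 = standing straight out to the front (knob up), pi = straight up (knob to the rear), 3.9 = its stop, leaning back over the lid (lid shut). The hinge is stiff (about 0.06 N m): the strap stays where it is left. It starts between 0 and 0.12
- hasp_knob (a point): Centre of the nickel plated ball knob on the strap, 18 mm diameter, on a 10 mm stem. It is 38 mm along the strap from the pin and 21 mm out from the strap (towards the case's -x when the strap hangs). A ball pinched lightly (20 to 35 N) pivots between the fingers; a hard pinch resists turning, slips or drags the lid up: lean the hand with the swing
- strap_end (a point): Middle of the strap's free end, 70 mm from the pin. The strap is 4 mm thick, 14 mm wide up to 42 mm from the pin and 28 mm wide beyond (slotted frame). Beyond about 3.4 rad this frame leaves no room for fingers on the knob from straight above: let go and push on the strap's back
- lid (a joint): Lid angle, rad: 0 = shut, grows as the front edge rises, stop at 1.4. A stiff hinge (0.6 N m) holds the lid where it is left; lifting takes about 5 to 8 N at the pull
- lid_hinge (a point): Middle of the lid's hinge line, on the case's rear top edge: in the case frame at (85, 0, 110) mm; the axis runs along the case's y
- lid_pull (a point): Centre of the lid's black ball pull, 22 mm diameter, on a short stem, its top 30 mm above the lid's top. Lid shut, this point is at (-63, 60, 141) mm in the case frame, i.e. 148 mm in front of the hinge line and 31 mm above it. Like the knob it pivots in a light pinch (about 35 N) and binds in a hard one: lean the hand as the lid turns
- film_gate: Blue anodized film gate, loose, 50 x 50 mm, 26 mm high, origin at the centre of its underside; leave alone
- drive_roller: Black rubber drive roller standing on end, 36 mm diameter, 48 mm high with its shaft, loose, origin at the centre of its underside; leave alone
- reel_case_a: Round clear reel case lying flat, 94 mm diameter, 22 mm high, loose, origin at the centre of its underside; leave alone
- reel_case_b: The same as reel_case_a; leave alone

How it is judged:
On the way, in this order (a step that is already met when the one before it is completed fails the run):
1. the hasp is off its staple and swung back over the lid to its stop, the lid still shut (value of joint hasp above 3.7 rad and value of joint lid below 0.1 rad), for 0.2 s.
2. the lid stands open (value of joint lid above 1.1 rad), for 0.2 s.
At the end, for the whole second after the job is handed in: The lid stands open and at rest at more than 1.1 rad, the hasp still lies back at its stop (more than 3.6 rad), the film gate, roller and both reel cases are within 15 mm of where they were (value of joint lid above 1.1 rad and velocity of joint lid between -0.05 and 0.05 rad/s and value of joint hasp above 3.6 rad and distance of each of film_gate, drive_roller, reel_case_a, reel_case_b from where it was at the start of the episode below 0.015 m); the robot touches nothing.
It fails at once if the lid is raised (over 0.15 rad) before the hasp is swung back clear (3.4 rad) (value of joint lid above 0.15 rad and value of joint hasp below 3.4 rad).
It fails at once if a bystander is pushed 15 mm or more (distance of any of film_gate, drive_roller, reel_case_a, reel_case_b from where it was at the start of the episode above 0.015 m).
It also fails if it takes over 64 s, if anything falls off the work surface, if the arm or the gripper's body presses on something with over 40 N, if the wrist force passes 120 N, or if a joint passes its speed limit or range.

## Working session

There is one attempt and no reset: what is moved stays moved. The work goes in short steps, Python scripts to look and compute and a tool call to move; the robot and the scene stay as the last step left them, time stands still between calls to the robot, and variables do not carry over. Pictures are saved under pics/ and viewed, at most 10 in all, crops included, and the job is handed in when it is done.

Besides the shell and the picture viewer there is one more tool, called after "Call:" as a command line: name --pt "numbers of a row" for each row, then --argument value for the rest. drive_tool: Moves the arm, as the interface text tells. Its arguments: {"type":"object","properties":{"increments":{"type":"array","items":{"type":"array","items":{"type":"number"}}},"force":{"type":"number"}},"required":["increments"]}

```bash
mkdir -p pics; ls; cat > h.py <<'E'
import numpy as np, cv2
from cell import read_state, snapshot, job_done, outline_of
def pts(s, mask=None):
    z=s["range_z"]; m=(z>0) if mask is None else (mask&(z>0))
    v,u=np.nonzero(m); K=np.array([[s["fx"],0,s["cx"]],[0,s["fy"],s["cy"]],[0,0,1.]])
    n=cv2.undistortPoints(np.stack([u,v],1).astype(float)[:,None],K,np.array(s["distortion"],float))[:,0]
    c=np.c_[n,np.ones(len(n))]*z[v,u][:,None]
    return (c-np.array(s["t"]))@np.array(s["R"]), u, v
def proj(s,X):
    K=np.array([[s["fx"],0,s["cx"]],[0,s["fy"],s["cy"]],[0,0,1.]])
    return cv2.projectPoints(np.atleast_2d(X).astype(float),cv2.Rodrigues(np.array(s["R"],float))[0],np.array(s["t"],float),K,np.array(s["distortion"],float))[0][:,0]
E
python3 - <<'E'
from h import *
ims=[]
for c in ["scene","top"]:
    s=snapshot(c); cv2.imwrite(f"pics/{c}0.png",s["img"][...,::-1])
    for n in ["case","hasp_knob","lid_pull","hasp","lid","film_gate","drive_roller","reel_case_a","staple_tip"]:
        try:
            for o in outline_of(c,n)[:2]:
                P,u,v=pts(s,o["pixels"])
                print(c,n,round(o["score"],2),o["bbox"],o["pixels"].sum(),P.mean(0).round(3) if len(P) else None, np.percentile(P,[2,98],axis=0).round(3).tolist() if len(P) else None)
        except Exception as e: print(c,n,e)
print(read_state())
E
```

```text
pics
scene case 0.77 [247.9, 178.0, 385.0, 334.8] 14141 [0.597 0.111 0.105] [[0.452, 0.005, 0.012], [0.705, 0.208, 0.124]]
scene hasp_knob 0.59 [249.7, 229.1, 267.4, 254.2] 102 [0.65  0.013 0.104] [[0.632, -0.002, 0.084], [0.661, 0.029, 0.126]]
scene lid_pull 0.65 [246.2, 174.8, 382.1, 305.4] 10586 [0.58  0.098 0.121] [[0.45, -0.001, 0.113], [0.692, 0.198, 0.125]]
scene hasp 0.56 [304.4, 356.4, 362.9, 415.7] 2689 [0.728 0.278 0.021] [[0.683, 0.235, 0.002], [0.77, 0.321, 0.026]]
scene lid 0.65 [248.8, 181.1, 382.8, 307.2] 10468 [0.58  0.099 0.121] [[0.451, 0.002, 0.116], [0.691, 0.197, 0.125]]
scene film_gate 0.42 [248.8, 230.5, 268.7, 250.7] 106 [0.649 0.016 0.107] [[0.632, -0.001, 0.084], [0.665, 0.03, 0.126]]
scene drive_roller 0.85 [366.1, 318.1, 387.7, 343.7] 466 [0.605 0.266 0.03 ] [[0.584, 0.248, 0.0], [0.617, 0.28, 0.049]]
scene drive_roller 0.42 [248.3, 233.4, 266.1, 253.5] 113 [0.649 0.015 0.106] [[0.631, -0.001, 0.083], [0.661, 0.029, 0.126]]
scene reel_case_a 0.97 [381.6, 264.7, 428.8, 309.6] 1779 [0.488 0.245 0.02 ] [[0.442, 0.202, 0.006], [0.529, 0.287, 0.025]]
scene ree
[... 1334 characters left out ...]
': array([-1.43110173e+00,  1.58382423e-01,  1.59698721e+00, -5.23083910e-06,
        1.38620401e+00, -2.10119681e-01]), 'joint_velocities': array([ 0.00078541,  0.00107678,  0.00072599,  0.00185137, -0.00055614,
       -0.00029562]), 'joint_efforts': array([-9.33912524e-04, -3.96016538e+01, -3.31704533e+01, -3.44870487e-04,
        6.07128204e-04, -1.96801125e-05]), 'tool_pos': array([ 0.19703233, -0.54017631,  0.23131544]), 'tool_rot': array([ 9.40776452e-06,  9.84742619e-01,  1.74017168e-01, -2.90399419e-06]), 'contact_force': array([ 0.64930893,  0.64833087, -0.12919351]), 'torque': array([-0.0095185 ,  0.04365428, -0.00062383]), 'finger_force': 0.0, 'gripper_width': 0.08573093662515888}
```

```bash
python3 -c "
import cv2,numpy as np
a=cv2.imread('pics/scene0.png');b=cv2.imread('pics/top0.png')
cv2.imwrite('pics/both.png',cv2.resize(np.vstack([a,b]),(400,600)) if 0 else np.vstack([cv2.resize(a,(400,300)),cv2.resize(b,(400,300))]))"
```

```text
(no output)
```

View pics/scene0.png

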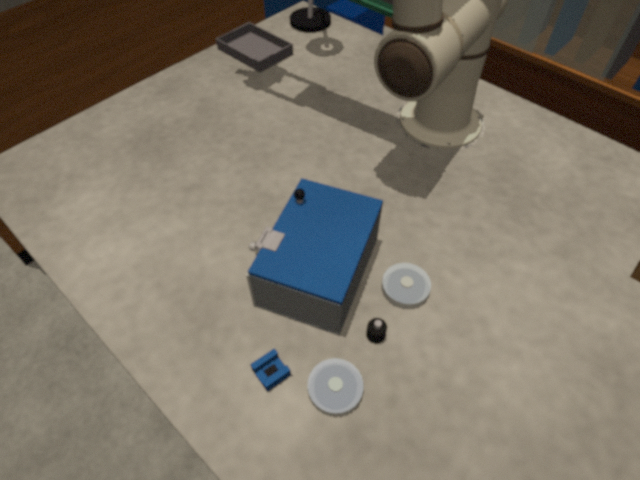

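View pics/top0.png

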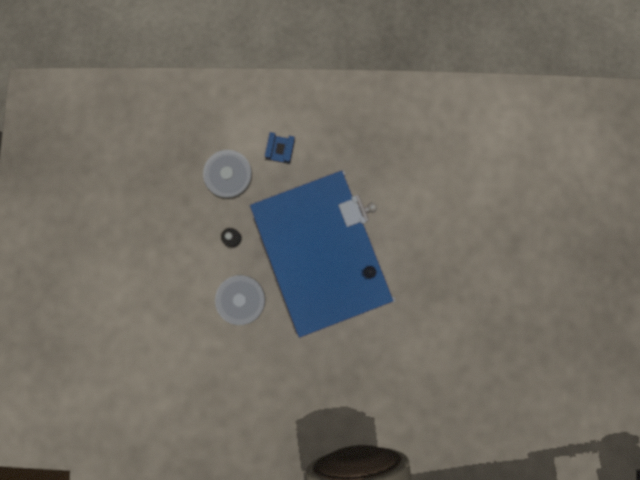

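The pictures agree with the task: lid with pull at (369,272) in the top view and (299,194) in the scene view, knob at (370,208) / (255,245). The hasp is hanging at the front, which faces -y and slightly away from the robot. Next I fit the case pose.

```bash
cat >> h.py <<'E'
def case_fit(s):
    P,u,v=pts(s); hsv=cv2.cvtColor(s["img"],cv2.COLOR_RGB2HSV)[v,u]
    m=(hsv[:,0]>95)&(hsv[:,0]<125)&(hsv[:,1]>110)&(abs(P[:,2]-.122)<.008)&(P[:,0]>.3)&(P[:,0]<.8)
    return P[m]
def to_world(c,psi,X):
    X=np.atleast_2d(X)/1000.; R=np.array([[np.cos(psi),-np.sin(psi),0],[np.sin(psi),np.cos(psi),0],[0,0,1]])
    return X@R.T+np.r_[c,0]
def knob(th): return np.array([-92-38*np.sin(th)-21*np.cos(th),-45,122-38*np.cos(th)+21*np.sin(th)])
def pull(f): return np.array([85-148*np.cos(f)+31*np.sin(f),60,110+148*np.sin(f)+31*np.cos(f)])
E
python3 - <<'E'
from h import *
for c in ["scene","top"]:
    s=snapshot(c); P=case_fit(s)
    (cx,cy),(w,h),a=cv2.minAreaRect(P[:,:2].astype(np.float32)*1000)
    print(c,len(P),P[:,2].mean(),cx,cy,w,h,a)
    psi=np.deg2rad(a); 
    cand=[p for p in psi+np.arange(-4,5)*np.pi/2 if 1.4<p<2.4]
    for p in cand:
        print(" psi",p, "long axis err; proj knob,pull,staple:", proj(s,to_world([cx/1e3,cy/1e3],p,[knob(.06),pull(0),[-111,-45,68],[-85,120,122],[-85,-120,122],[85,120,122],[85,-120,122]])).round(1).tolist())
        print(" world knob,pull",to_world([cx/1e3,cy/1e3],p,[knob(.06),pull(0)]).round(4).tolist())
    # dark pull blob & bright points near knob in world coords
    A,u,v=pts(s); g=s["img"][v,u].max(1)
    m=(A[:,2]>.132)&(A[:,2]<.17)&(A[:,0]>.4)&(A[:,0]<.8)&(A[:,1]>-.1)&(A[:,1]<.25)
    print(" high pts",m.sum(),A[m].mean(0),u[m].mean(),v[m].mean(),np.percentile(A[m,2],95))
s0=cv2.imread("pics/scene0.png");t0=cv2.imread("pics/top0.png")
cv2.imwrite("pics/crop0.png",np.hstack([cv2.resize(s0[210:285,225:300],(400,400),interpolation=2),cv2.resize(t0[170:245,330:405],(400,400),interpolation=2)]))
E
```

```text
scene 9449 0.12126534906002587 567.5341186523438 93.79493713378906 240.57835388183594 168.2284393310547 21.889026641845703
 psi 1.9528319117518618 long axis err; proj knob,pull,staple: [[252.6, 246.3], [299.1, 194.4], [255.7, 252.5], [300.9, 177.5], [246.5, 271.6], [383.4, 200.2], [341.4, 303.2]]
 world knob,pull [[0.6523, 0.0036, 0.0853], [0.5353, 0.013, 0.141]]
 high pts 107 [0.53831731 0.01493449 0.14578433] 298.6448598130841 194.0373831775701 0.1514879807510607
top 13167 0.1219401432406459 565.681396484375 91.98994445800781 235.9700927734375 167.28262329101562 22.130264282226562
 psi 1.9570423028562498 long axis err; proj knob,pull,staple: [[371.8, 207.0], [369.3, 271.7], [368.6, 209.4], [393.7, 301.0], [341.4, 169.2], [298.3, 338.1], [248.3, 204.4]]
 world knob,pull [[0.6508, 0.0022, 0.0853], [0.5338, 0.011, 0.141]]
 high pts 131 [0.53349574 0.01229797 0.14812877] 368.9770992366412 271.6793893129771 0.15205383206863612
```

View pics/crop0.png

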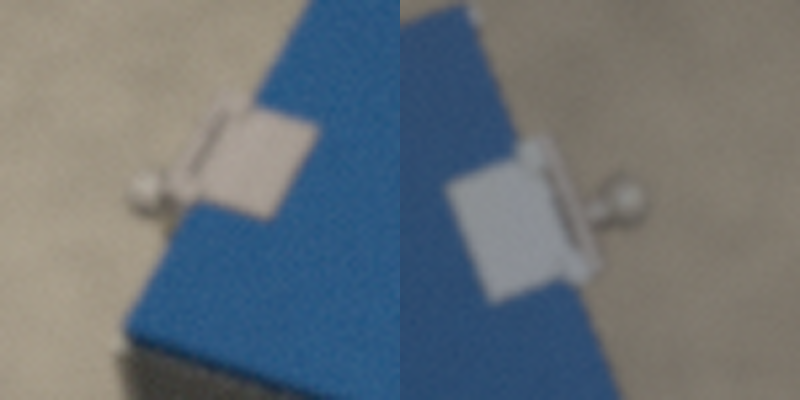

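Pictures show the knob at scene (252.7,246.2) and top (372.2,207.1). The fit predicts both within 0.5 px, so I use the mean case pose (0.5666, 0.0929, yaw 1.955).

```bash
cat >> h.py <<'E'
from scipy.spatial.transform import Rotation as Ro
C=np.array([.5666,.0929]); PSI=1.955
def inc(target,yaw=PSI):
    s=read_state(); w,x,y,z=s["tool_rot"]; R=Ro.from_quat([x,y,z,w]).as_matrix()
    d=R.T@(np.asarray(target)-s["tool_pos"]); dy=-(yaw-np.arctan2(R[1,0],R[0,0])); dy=(dy+np.pi)%(2*np.pi)-np.pi
    return (d*1000).round(1).tolist(), round(dy,4)
E
python3 - <<'E'
from h import *
k=to_world(C,PSI,knob(.06))[0]; print(k,to_world(C,PSI,pull(0))[0])
print(inc(k+[0,0,.13]), inc(k-[0,0,.013]))
E
```

```text
[0.65151406 0.00292748 0.08532762] [0.53458789 0.01200362 0.141     ]
([613.1, -354.5, 16.0], np.float64(-1.6052)) ([613.1, -354.5, 159.0], np.float64(-1.6052))
```

Call:
drive_tool --pt "0.05 0.034 -0.02 0 -0.09" --pt "0.05 0.068 -0.039 0 -0.18" --pt "0.05 0.102 -0.059 0 -0.27" --pt "0.05 0.136 -0.079 0 -0.36" --pt "0.05 0.17 -0.098 0.016 -0.45" --pt "0.05 0.204 -0.118 0.016 -0.54" --pt "0.05 0.238 -0.138 0.016 -0.63" --pt "0.05 0.272 -0.157 0.016 -0.72" --pt "0.05 0.306 -0.177 0.016 -0.81" --pt "0.05 0.34 -0.197 0.016 -0.9" --pt "0.05 0.374 -0.216 0.016 -0.99" --pt "0.05 0.408 -0.236 0.016 -1.08" --pt "0.05 0.442 -0.256 0.016 -1.17" --pt "0.05 0.476 -0.275 0.016 -1.26" --pt "0.05 0.51 -0.295 0.016 -1.35" --pt "0.05 0.544 -0.315 0.016 -1.44" --pt "0.05 0.578 -0.334 0.016 -1.53" --pt "0.05 0.6131 -0.3545 0.016 -1.6052" --pt "0.05 0.6131 -0.3545 0.016 -1.6052" --pt "0.05 0.6131 -0.3545 0.016 -1.6052" --force 25

```text
clock: 2.77
tool_pos: [0.652, 0.0048, 0.2145]
tool_rot: [-0.0, 0.558, 0.83, -0.0]
contact_force: [-0.4, -0.3, -0.4]
gripper_width: 0.0497
finger_force: 0.0
```

```bash
python3 - <<'E'
from h import *
k=to_world(C,PSI,knob(.06))[0]
print(inc(k-[0,0,.013]), read_state()["gripper_width"])
s=snapshot("scene"); cv2.imwrite("pics/s1.png",cv2.resize(s["img"][130:330,180:400,::-1],(660,600),interpolation=2))
E
```

```text
([-1.6, -1.0, 142.2], np.float64(0.0029)) 0.049748748483226746
```

Call:
drive_tool --pt "0.05 0 0 0.02 0" --pt "0.05 0 0 0.045 0" --pt "0.05 0 0 0.07 0" --pt "0.05 0 0 0.095 0" --pt "0.05 0 0 0.115 0" --pt "0.05 0 0 0.13 0" --pt "0.05 0 0 0.14 0" --pt "0.05 0 0 0.143 0" --pt "0.05 0 0 0.143 0" --pt "0.05 0 0 0.143 0"

```text
clock: 3.65
tool_pos: [0.6522, 0.0024, 0.0736]
tool_rot: [0.001, 0.559, 0.829, 0.0]
contact_force: [1.0, 0.2, 1.5]
gripper_width: 0.0499
finger_force: 0.0
```

```bash
python3 - <<'E'
from h import *
k=to_world(C,PSI,knob(.06))[0]
print(inc(k-[0,0,.013]), read_state()["contact_force"])
s=snapshot("scene"); cv2.imwrite("pics/s1.png",cv2.resize(s["img"][190:310,200:330,::-1],(650,600),interpolation=2))
E
```

```text
([0.8, -0.4, 1.3], np.float64(-0.0007)) [0.98055302 0.1741493  1.51094067]
```

View pics/s1.png

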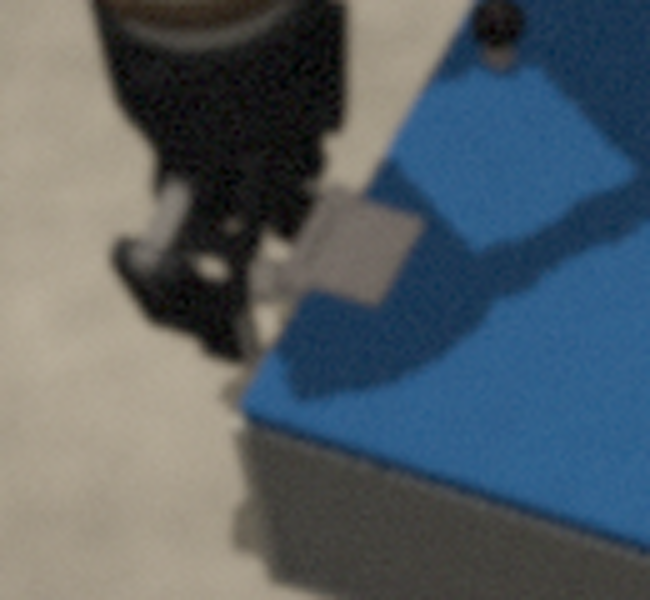

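The fingers straddle the knob, just left of the hinge plate (picture about (250,270)), so I close gently.

Call:
drive_tool --pt "0.03 0 0 0.001 0" --pt "0.02 0 0 0.001 0" --pt "0.014 0 0 0.001 0" --pt "0.012 0 0 0.001 0" --pt "0.012 0 0 0.001 0" --pt "0.012 0 0 0.001 0" --force 25

```text
clock: 4.2
tool_pos: [0.6503, 0.0029, 0.0717]
tool_rot: [-0.001, 0.559, 0.829, -0.001]
contact_force: [-5.8, -0.5, 5.0]
gripper_width: 0.0158
finger_force: 24.3
```

```bash
python3 - <<'E'
from h import *
s=read_state(); print(s["gripper_width"],s["finger_force"],s["contact_force"],s["tool_pos"])
k0=knob(.06)
for t in np.r_[.06:3.3:.15]:
    d=knob(t)-k0; print(round(t,2),(d[[0,2]]*[1,-1]).round(1))
E
```

```text
0.01583562902473052 24.262563586235046 [-5.79726383 -0.54249883  5.04281619] [0.65027818 0.00290067 0.07173945]
0.06 [ 0. -0.]
0.21 [-5.2 -3.9]
0.36 [-9.8 -8.5]
0.51 [-13.6 -13.8]
0.66 [-16.6 -19.5]
0.81 [-18.8 -25.7]
0.96 [-19.9 -32.1]
1.11 [-20.1 -38.6]
1.26 [-19.4 -45. ]
1.41 [-17.6 -51.3]
1.56 [-15.  -57.3]
1.71 [-11.5 -62.7]
1.86 [ -7.2 -67.6]
2.01 [ -2.2 -71.8]
2.16 [  3.3 -75.2]
2.31 [  9.3 -77.8]
2.46 [ 15.6 -79.4]
2.61 [ 22.1 -80.1]
2.76 [ 28.6 -79.8]
2.91 [ 35.  -78.5]
3.06 [ 41.1 -76.3]
3.21 [ 46.8 -73.1]
```

Call:
drive_tool --pt "0.012 -0.0025 -0.001 -0.002 0" --pt "0.012 -0.005 -0.002 -0.004 0" --pt "0.012 -0.0075 -0.002 -0.006 0" --pt "0.012 -0.0098 -0.002 -0.0085 0" --pt "0.012 -0.012 -0.002 -0.011 0" --pt "0.012 -0.0136 -0.002 -0.0138 0" --pt "0.012 -0.0152 -0.002 -0.0166 0" --pt "0.012 -0.0166 -0.002 -0.0195 0" --pt "0.012 -0.0166 -0.002 -0.0195 0"

```text
clock: 4.95
tool_pos: [0.6566, -0.0137, 0.0918]
tool_rot: [0.001, 0.559, 0.829, 0.0]
contact_force: [2.2, 1.6, -0.5]
gripper_width: 0.0161
finger_force: 24.5
```

```bash
cat >> h.py <<'E'
def report():
    s=read_state(); w,x,y,z=s["tool_rot"]; R=Ro.from_quat([x,y,z,w]).as_matrix()
    Rc=to_world([0,0],PSI,np.eye(3)*1000).T
    p=Rc@(0) if 0 else (np.linalg.inv(Rc)@(s["tool_pos"]-np.r_[C,0]))*1000
    print("t",s["clock"],"case-frame tcp",p.round(1),"F case",(np.linalg.inv(Rc)@s["contact_force"]).round(1),"w",round(s["gripper_width"]*1000,1),"f",round(s["finger_force"],1))
E
python3 - <<'E'
from h import *
report(); print(knob(.66))
s=snapshot("scene"); a=s["img"][190:310,200:330,::-1]
t=snapshot("top"); b=t["img"][150:270,310:440,::-1]
cv2.imwrite("pics/s2.png",np.hstack([cv2.resize(a,(400,370),interpolation=2),cv2.resize(b,(400,370),interpolation=2)]))
E
```

```text
t 4.95 case-frame tcp [-132.6  -43.4   91.8] F case [ 0.6 -2.6 -0.5] w 16.1 f 24.5
[-131.88827724  -45.          104.85574909]
```

View pics/s2.png

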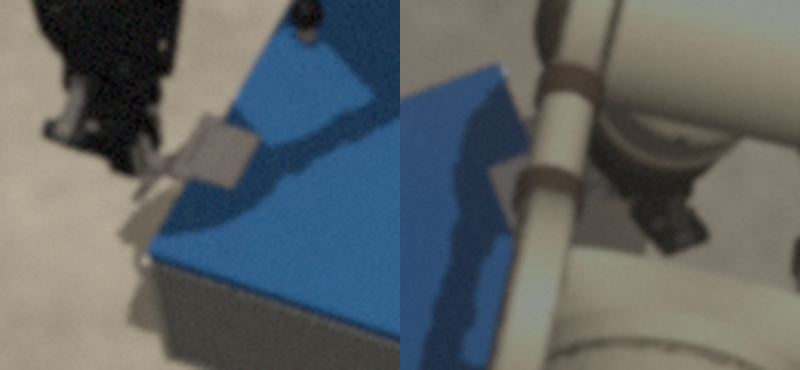

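The strap is swinging out with the knob in the fingers (scene crop about (150,180)); forces are small. I continue.

Call:
drive_tool --pt "0.012 -0.0012 0 -0.0031 0" --pt "0.012 -0.0022 0 -0.0062 0" --pt "0.012 -0.0029 0 -0.0094 0" --pt "0.012 -0.0033 0 -0.0126 0" --pt "0.012 -0.0035 0 -0.0158 0" --pt "0.012 -0.0035 0 -0.0191 0" --pt "0.012 -0.0032 0 -0.0223 0" --pt "0.012 -0.0028 0 -0.0255 0" --pt "0.012 -0.002 0 -0.0287 0" --pt "0.012 -0.001 0 -0.0318 0" --pt "0.012 0.0003 0 -0.0348 0" --pt "0.012 0.0016 0 -0.0378 0" --pt "0.012 0.0033 0 -0.0406 0" --pt "0.012 0.0051 0 -0.0432 0" --pt "0.012 0.0051 0 -0.0432 0"

```text
clock: 6.3
tool_pos: [0.6543, -0.0083, 0.1345]
tool_rot: [0.001, 0.559, 0.829, 0.0]
contact_force: [3.4, 1.6, -0.5]
gripper_width: 0.0157
finger_force: 24.6
```

```bash
python3 - <<'E'
from h import *
report(); print(knob(1.71))
E
```

```text
t 6.3 case-frame tcp [-126.7  -43.4  134.5] F case [ 0.3 -3.8 -0.5] w 15.7 f 24.6
[-126.71857332  -45.          148.06953522]
```

Call:
drive_tool --pt "0.012 0.0021 0 -0.0026 0" --pt "0.012 0.0043 0 -0.0049 0" --pt "0.012 0.0067 0 -0.0071 0" --pt "0.012 0.0093 0 -0.0091 0" --pt "0.012 0.012 0 -0.0109 0" --pt "0.012 0.0148 0 -0.0125 0" --pt "0.012 0.0178 0 -0.0139 0" --pt "0.012 0.0208 0 -0.0151 0" --pt "0.012 0.0239 0 -0.016 0" --pt "0.012 0.0271 0 -0.0167 0" --pt "0.012 0.0303 0 -0.0172 0" --pt "0.012 0.0336 0 -0.0174 0" --pt "0.012 0.0369 0 -0.0174 0" --pt "0.012 0.0401 0 -0.0171 0" --pt "0.012 0.0433 0 -0.0166 0" --pt "0.012 0.0465 0 -0.0158 0" --pt "0.012 0.0496 0 -0.0148 0" --pt "0.012 0.0526 0 -0.0136 0" --pt "0.012 0.0556 0 -0.0121 0" --pt "0.012 0.0556 0 -0.0121 0"

```text
clock: 7.97
tool_pos: [0.6326, 0.0438, 0.1456]
tool_rot: [-0.0, 0.559, 0.829, -0.0]
contact_force: [-0.2, 0.5, 1.3]
gripper_width: 0.0121
finger_force: 0.0
```

```bash
python3 - <<'E'
from h import *
report(); print(knob(3.135))
s=snapshot("scene"); a=s["img"][150:310,190:350,::-1]
cv2.imwrite("pics/s3.png",cv2.resize(a,(600,600),interpolation=2))
E
```

```text
t 7.9667 case-frame tcp [-70.3 -42.8 145.6] F case [ 0.5 -0.   1.3] w 12.1 f 0.0
[-71.25097538 -45.         160.13761893]
```

View pics/s3.png

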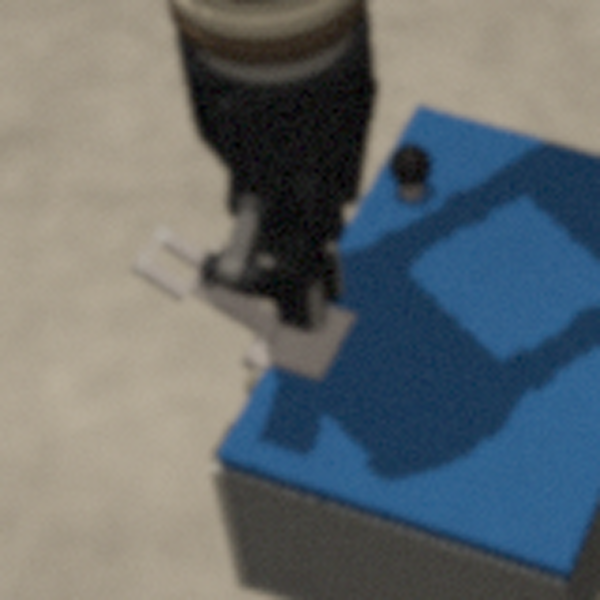

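```bash
python3 - <<'E'
from h import *
s=snapshot("scene")
for t in np.r_[1.5:3.2:.15]:
    S=np.array([-np.sin(t),0,-np.cos(t)]); E=np.array([-92,-45,122])+70*S
    q=proj(s,to_world(C,PSI,[E+[0,14,0],E-[0,14,0],knob(t)])); print(round(t,2),((q-[190,150])*3.75).round(0).tolist())
E
```

```text
1.5 [[155.0, 273.0], [128.0, 314.0], [190.0, 280.0]]
1.65 [[151.0, 259.0], [124.0, 301.0], [195.0, 274.0]]
1.8 [[151.0, 246.0], [123.0, 288.0], [201.0, 269.0]]
1.95 [[154.0, 234.0], [126.0, 276.0], [209.0, 266.0]]
2.1 [[159.0, 223.0], [131.0, 266.0], [218.0, 264.0]]
2.25 [[168.0, 215.0], [139.0, 257.0], [228.0, 263.0]]
2.4 [[179.0, 208.0], [151.0, 251.0], [240.0, 264.0]]
2.55 [[193.0, 203.0], [165.0, 246.0], [252.0, 267.0]]
2.7 [[209.0, 201.0], [181.0, 244.0], [265.0, 270.0]]
2.85 [[227.0, 201.0], [199.0, 245.0], [278.0, 275.0]]
3.0 [[247.0, 203.0], [220.0, 247.0], [291.0, 282.0]]
3.15 [[268.0, 208.0], [241.0, 253.0], [303.0, 289.0]]
```

The picture shows the knob slipped out at about 2.05 rad: the strap end edge lies at crop (160,230)-(135,265), and the fingers are behind it. The strap is past horizontal, so I push it from the front with closed fingers.

Call:
drive_tool --pt "0.012 0 0 -0.02 0" --pt "0.005 0 0 -0.04 0" --pt "0 0 0.002 -0.045 0" --pt "0 -0.03 0.002 -0.045 0" --pt "0 -0.06 0.002 -0.045 0" --pt "0 -0.09 0.002 -0.045 0" --pt "0 -0.115 0.002 -0.04 0" --pt "0 -0.115 0.002 -0.02 0" --pt "0 -0.115 0.002 0.0 0" --pt "0 -0.115 0.002 0.004 0" --pt "0 -0.115 0.002 0.004 0"

```text
clock: 8.98
tool_pos: [0.6765, -0.0624, 0.1393]
tool_rot: [-0.002, 0.559, 0.829, -0.001]
contact_force: [-0.4, 0.2, 0.0]
gripper_width: -0.0
finger_force: 0.0
```

Call:
drive_tool --pt "0 0.008 0 0 0" --pt "0 0.014 0 0 0" --pt "0 0.019 0 0 0" --pt "0 0.024 0 0 0" --pt "0 0.029 0 0 0" --pt "0 0.034 0 0 0" --pt "0 0.034 0 0 0"

```text
clock: 9.57
tool_pos: [0.6705, -0.0392, 0.1505]
tool_rot: [0.011, 0.559, 0.829, -0.003]
contact_force: [1.3, -23.2, 14.3]
gripper_width: 0.0002
finger_force: 11.1
```

```bash
python3 - <<'E'
from h import *
report()
s=snapshot("scene"); a=s["img"][150:310,190:350,::-1]
cv2.imwrite("pics/s4.png",cv2.resize(a,(600,600),interpolation=2))
E
```

```text
t 9.5667 case-frame tcp [-161.4  -46.8  150.5] F case [-22.    7.5  14.3] w 0.2 f 11.1
```

View pics/s4.png

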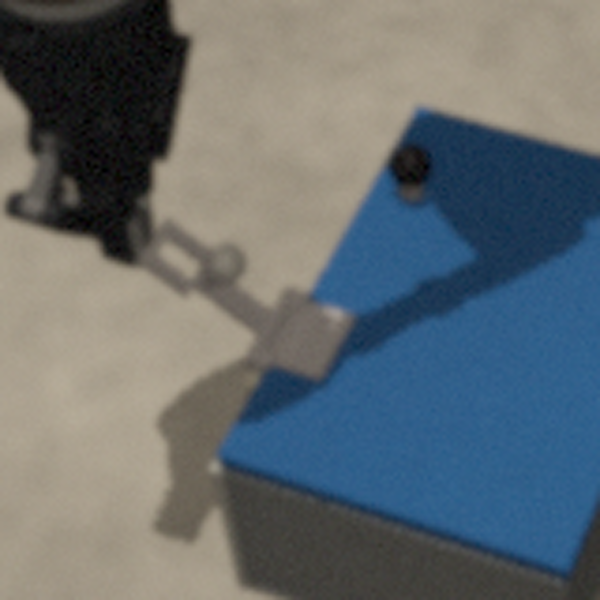

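The strap stands at about 2.2 rad, with the knob at crop (222,262) and the finger against the strap's end: the push is nearly axial and jams. I back off, measure the knob and re-pinch it higher on the fingers.

Call:
drive_tool --pt "0 -0.02 0 0 0" --pt "0 -0.04 0 0 0" --pt "0.02 -0.04 0 -0.03 0" --pt "0.05 -0.04 0 -0.06 0" --pt "0.05 -0.04 0 -0.09 0" --pt "0.05 -0.04 0 -0.09 0"

```text
clock: 10.12
tool_pos: [0.6839, -0.0686, 0.2418]
tool_rot: [0.007, 0.559, 0.829, 0.002]
contact_force: [0.5, -0.5, 2.2]
gripper_width: 0.0483
finger_force: 0.0
```

```bash
python3 - <<'E'
from h import *
report()
s=snapshot("scene"); a=s["img"][150:310,190:350,::-1]
cv2.imwrite("pics/s5.png",cv2.resize(a,(600,600),interpolation=2))
for t in np.r_[1.8:2.75:.1]:
    S=np.array([-np.sin(t),0,-np.cos(t)]); E=np.array([-92,-45,122])+70*S
    q=proj(s,to_world(C,PSI,[E+[0,14,0],E-[0,14,0],knob(t)])); print(round(t,2),((q-[190,150])*3.75).round(0).tolist())
P,u,v=pts(s); Q=(P-np.r_[C,0])@to_world([0,0],PSI,np.eye(3)*1000).T.T*1000
m=(Q[:,0]>-170)&(Q[:,0]<-70)&(abs(Q[:,1]+45)<18)&(Q[:,2]>128)&(Q[:,2]<200)
for lo in range(-170,-70,8):
    k=m&(Q[:,0]>=lo)&(Q[:,0]<lo+8)
    if k.any(): print(lo,k.sum(),np.median(Q[k,2]).round(1),Q[k,2].max().round(1))
E
```

```text
t 10.1167 case-frame tcp [-193.7  -48.2  241.8] F case [-0.7 -0.2  2.2] w 48.3 f 0.0
1.8 [[151.0, 246.0], [123.0, 288.0], [201.0, 269.0]]
1.9 [[152.0, 238.0], [124.0, 280.0], [206.0, 267.0]]
2.0 [[155.0, 230.0], [127.0, 273.0], [211.0, 265.0]]
2.1 [[159.0, 223.0], [131.0, 266.0], [218.0, 264.0]]
2.2 [[164.0, 217.0], [136.0, 260.0], [225.0, 263.0]]
2.3 [[171.0, 212.0], [143.0, 255.0], [232.0, 263.0]]
2.4 [[179.0, 208.0], [151.0, 251.0], [240.0, 264.0]]
2.5 [[188.0, 204.0], [160.0, 247.0], [248.0, 266.0]]
2.6 [[198.0, 202.0], [170.0, 245.0], [257.0, 268.0]]
2.7 [[209.0, 201.0], [181.0, 244.0], [265.0, 270.0]]
```

View pics/s5.png

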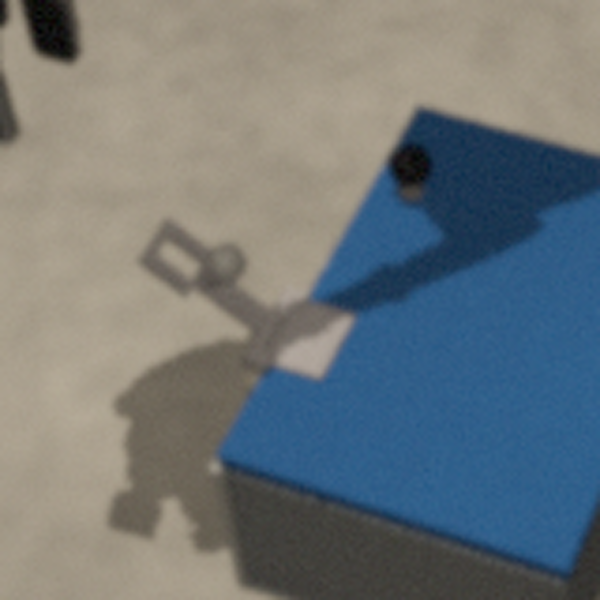

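Knob at crop (223,262), which means the strap is at about 2.19 rad; the strap end corners agree. I hover over the knob.

Call:
drive_tool --pt "0.05 0.02 0 0 0" --pt "0.05 0.045 0 0 0" --pt "0.05 0.065 0 0 0" --pt "0.05 0.08 0 0 0" --pt "0.05 0.08 0 0.03 0" --pt "0.05 0.08 0 0.04 0" --pt "0.05 0.08 0 0.04 0" --pt "0.05 0.08 0 0.04 0"

```text
clock: 10.83
tool_pos: [0.6496, 0.0057, 0.191]
tool_rot: [-0.001, 0.559, 0.829, -0.001]
contact_force: [0.5, -1.3, 0.6]
gripper_width: 0.0503
finger_force: 0.0
```

```bash
python3 - <<'E'
from h import *
report(); k=knob(2.19); print(k)
print(inc(to_world(C,PSI,k-[0,0,11])[0]))
E
```

```text
t 10.8333 case-frame tcp [-112.   -44.3  191. ] F case [-1.4  0.   0.6] w 50.3 f 0.0
[-110.75682979  -45.          161.15585954]
([1.2, 0.8, 40.9], np.float64(-0.0003))
```

Call:
drive_tool --pt "0.05 0.0015 0 0.02 0" --pt "0.05 0.0015 0 0.035 0" --pt "0.05 0.0015 0 0.041 0" --pt "0.05 0.0015 0 0.041 0" --pt "0.03 0.0015 0 0.041 0" --pt "0.02 0.0015 0 0.041 0" --pt "0.012 0.0015 0 0.041 0" --pt "0.01 0.0015 0 0.041 0" --pt "0.01 0.0015 0 0.041 0" --pt "0.01 0.0015 0 0.041 0" --force 30

```text
clock: 11.67
tool_pos: [0.6492, 0.0057, 0.1528]
tool_rot: [0.0, 0.559, 0.829, -0.002]
contact_force: [-6.0, -3.7, 5.7]
gripper_width: 0.0154
finger_force: 29.1
```

```bash
python3 - <<'E'
from h import *
report(); k=knob(2.19)
for t in np.r_[2.19:3.5:.1]: print(round(t,2),((knob(t)-k)[[0,2]]*[1,-1]).round(1))
E
```

```text
t 11.6667 case-frame tcp [-111.8  -43.9  152.8] F case [-1.1  7.   5.7] w 15.4 f 29.1
2.19 [ 0. -0.]
2.29 [ 4.  -1.7]
2.39 [ 8.2 -2.9]
2.49 [12.4 -3.8]
2.59 [16.7 -4.2]
2.69 [21.1 -4.2]
2.79 [25.4 -3.8]
2.89 [29.6 -2.9]
2.99 [33.8 -1.6]
3.09 [37.8  0.1]
3.19 [41.6  2.2]
3.29 [45.1  4.7]
3.39 [48.5  7.5]
3.49 [51.5 10.6]
```

Call:
drive_tool --pt "0.026 0 -0.001 0 0" --pt "0.026 0 -0.001 0.003 0" --pt "0.026 0 -0.001 0.004 0" --pt "0.026 0 -0.001 0.004 0" --pt "0.014 0 -0.001 0.004 0" --pt "0.01 0 -0.001 0.004 0" --pt "0.01 0 -0.001 0.004 0" --pt "0.01 0 -0.001 0.004 0" --force 30

```text
clock: 12.33
tool_pos: [0.6485, 0.0068, 0.147]
tool_rot: [-0.0, 0.559, 0.829, -0.0]
contact_force: [-2.8, -2.0, 1.9]
gripper_width: 0.0157
finger_force: 29.2
```

```bash
python3 - <<'E'
from h import *
report()
E
```

```text
t 12.3333 case-frame tcp [-110.5  -43.7  147. ] F case [-0.8  3.3  1.9] w 15.7 f 29.2
```

Call:
drive_tool --pt "0.01 0.002 0 -0.0009 0" --pt "0.01 0.004 0 -0.0017 0" --pt "0.01 0.0061 0 -0.0024 0" --pt "0.01 0.0082 0 -0.0029 0" --pt "0.01 0.0103 0 -0.0034 0" --pt "0.01 0.0124 0 -0.0038 0" --pt "0.01 0.0146 0 -0.004 0" --pt "0.01 0.0167 0 -0.0042 0" --pt "0.01 0.0167 0 -0.0042 0"

```text
clock: 13.08
tool_pos: [0.6422, 0.0227, 0.1512]
tool_rot: [-0.0, 0.559, 0.829, -0.0]
contact_force: [-3.2, -3.5, -1.0]
gripper_width: 0.0156
finger_force: 29.4
```

```bash
python3 - <<'E'
from h import *
report()
E
```

```text
t 13.0833 case-frame tcp [-93.4 -43.8 151.2] F case [-2.   4.3 -1. ] w 15.6 f 29.4
```

Call:
drive_tool --pt "0.01 0.0022 0 0 0" --pt "0.01 0.0044 0 0 0" --pt "0.01 0.0066 0 0.0001 0" --pt "0.01 0.0087 0 0.0004 0" --pt "0.01 0.0108 0 0.0008 0" --pt "0.01 0.0129 0 0.0013 0" --pt "0.01 0.015 0 0.0019 0" --pt "0.01 0.0171 0 0.0026 0" --pt "0.01 0.0191 0 0.0034 0" --pt "0.01 0.0211 0 0.0043 0" --pt "0.01 0.023 0 0.0053 0" --pt "0.01 0.0249 0 0.0064 0" --pt "0.01 0.0249 0 0.0064 0"

```text
clock: 14.17
tool_pos: [0.6329, 0.0461, 0.1462]
tool_rot: [-0.0, 0.559, 0.829, -0.0]
contact_force: [-7.5, -2.8, 6.1]
gripper_width: 0.0149
finger_force: 29.0
```

```bash
python3 - <<'E'
from h import *
report()
E
```

```text
t 14.1667 case-frame tcp [-68.3 -43.9 146.2] F case [0.2 8.1 6.1] w 14.9 f 29.0
```

Call:
drive_tool --pt "0.03 0 0 0 0" --pt "0.05 0 0 0 0" --pt "0.05 0 0 0 0" --pt "0.05 0 0 -0.03 0" --pt "0.05 0 0 -0.065 0" --pt "0.03 0 0 -0.09 0" --pt "0.0 -0.02 0 -0.09 0" --pt "0 -0.045 0 -0.09 0" --pt "0 -0.06 0 -0.09 0" --pt "0 -0.06 0 -0.07 0" --pt "0 -0.06 0 -0.04 0" --pt "0 -0.06 0 -0.021 0" --pt "0 -0.06 0 -0.021 0"

```text
clock: 15.25
tool_pos: [0.6523, -0.0095, 0.1595]
tool_rot: [-0.005, 0.559, 0.829, -0.002]
contact_force: [-1.0, -0.7, -1.0]
gripper_width: 0.0001
finger_force: 0.0
```

```bash
python3 - <<'E'
from h import *
report()
s=snapshot("scene"); a=s["img"][150:310,190:350,::-1]
cv2.imwrite("pics/s6.png",cv2.resize(a,(600,600),interpolation=2))
P,u,v=pts(s); R=to_world([0,0],PSI,np.eye(3)*1000); Q=(P-np.r_[C,0])@R.T*1000
m=(Q[:,0]>-100)&(Q[:,0]<-20)&(abs(Q[:,1]+45)<18)&(Q[:,2]>128)&(Q[:,2]<205)
for lo in range(-100,-20,8):
    k=m&(Q[:,0]>=lo)&(Q[:,0]<lo+8)
    if k.any(): print(lo,k.sum(),np.median(Q[k,2]).round(1),Q[k,2].max().round(1))
E
```

```text
t 15.25 case-frame tcp [-127.   -41.1  159.5] F case [-0.3  1.2 -1. ] w 0.1 f 0.0
-100 113 148.9 173.4
-92 21 165.4 170.1
-84 47 169.6 173.0
-76 34 166.5 171.0
```

View pics/s6.png

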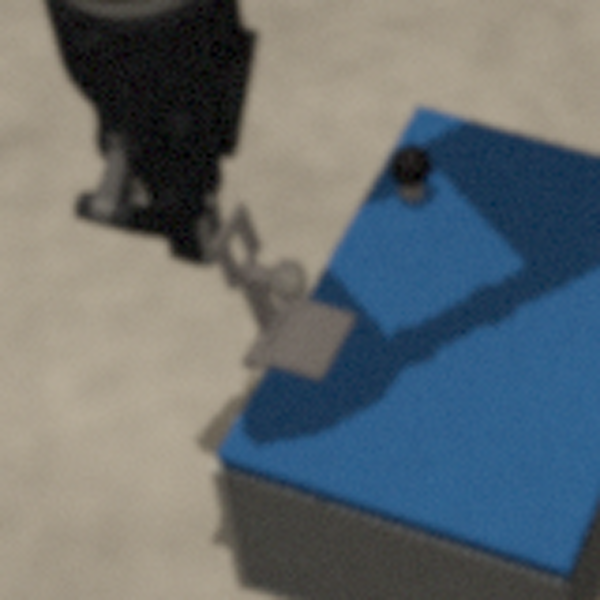

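The strap stands near 2.95 rad, with the knob at crop (288,280) and the end corner at (240,205). The closed fingers are in front of it, so I push.

Call:
drive_tool --pt "0 0.006 0.002 0 0" --pt "0 0.012 0.002 0 0" --pt "0 0.017 0.002 0 0" --pt "0 0.022 0.002 0 0" --pt "0 0.027 0.002 0 0" --pt "0 0.032 0.002 0 0" --pt "0 0.036 0.002 0 0" --pt "0 0.04 0.002 0 0" --pt "0 0.044 0.002 0 0" --pt "0 0.048 0.002 0 0" --pt "0 0.052 0.002 0 0" --pt "0 0.052 0.002 0 0"

```text
clock: 16.3
tool_pos: [0.6377, 0.0396, 0.1657]
tool_rot: [-0.0, 0.559, 0.829, -0.0]
contact_force: [-0.3, -0.2, -0.3]
gripper_width: -0.0001
finger_force: 0.0
```

```bash
python3 - <<'E'
from h import *
report()
E
```

```text
t 16.3 case-frame tcp [-76.  -45.9 165.7] F case [-0.1  0.4 -0.3] w -0.1 f 0.0
```

Call:
drive_tool --pt "0 0.003 0 0 0" --pt "0 0.006 0 0 0" --pt "0 0.009 0 0 0" --pt "0 0.012 0 0 0" --pt "0 0.015 0 0 0" --pt "0 0.018 0 0 0" --pt "0 0.02 0 0 0" --pt "0 0.02 0 0 0" --pt "0 0.02 0 0 0"

```text
clock: 17.05
tool_pos: [0.6322, 0.0537, 0.1669]
tool_rot: [0.004, 0.559, 0.829, -0.002]
contact_force: [2.9, -12.4, 0.6]
gripper_width: 0.0001
finger_force: 5.7
```

```bash
python3 - <<'E'
from h import *
report()
s=snapshot("scene")
P,u,v=pts(s); R=to_world([0,0],PSI,np.eye(3)*1000); Q=(P-np.r_[C,0])@R.T*1000
m=(Q[:,0]>-100)&(Q[:,0]<0)&(abs(Q[:,1]+45)<18)&(Q[:,2]>128)&(Q[:,2]<205)
for lo in range(-100,0,8):
    k=m&(Q[:,0]>=lo)&(Q[:,0]<lo+8)
    if k.any(): print(lo,k.sum(),np.median(Q[k,2]).round(1),Q[k,2].max().round(1))
E
```

```text
t 17.05 case-frame tcp [-61.  -46.1 166.9] F case [-12.6   2.    0.6] w 0.1 f 5.7
-92 16 130.4 134.4
-84 26 136.9 141.4
-76 20 145.7 149.5
-68 39 158.4 187.8
-60 108 173.9 204.4
-52 172 172.5 204.5
-44 23 170.3 173.5
```

The 12.6 N reaction and the strap end at (-44,173) mm mean it is at its stop (3.9). Now the lid pull.

Call:
drive_tool --pt "0 -0.015 0 0 0" --pt "0 -0.03 0 -0.01 0" --pt "0 -0.03 0 -0.03 0" --pt "0.02 -0.03 -0.03 -0.05 0" --pt "0.05 -0.02 -0.06 -0.05 0" --pt "0.055 -0.007 -0.09 -0.05 0" --pt "0.055 -0.007 -0.106 -0.04 0" --pt "0.055 -0.007 -0.106 -0.03 0" --pt "0.055 -0.007 -0.106 -0.03 0" --pt "0.055 -0.007 -0.106 -0.03 0" --pt "0.055 -0.007 -0.106 -0.03 0"

```text
clock: 18.02
tool_pos: [0.5362, 0.011, 0.1963]
tool_rot: [0.0, 0.559, 0.829, 0.0]
contact_force: [-1.0, 0.5, -1.0]
gripper_width: 0.055
finger_force: 0.0
```

```bash
python3 - <<'E'
from h import *
report(); print(inc(to_world(C,PSI,pull(0)-[0,0,13])[0]))
s=snapshot("scene")
P,u,v=pts(s); R=to_world([0,0],PSI,np.eye(3)*1000); Q=(P-np.r_[C,0])@R.T*1000
m=(abs(Q[:,0]+52)<60)&(abs(Q[:,1]+45)<18)&(Q[:,2]>128)&(Q[:,2]<185)
for lo in range(-100,-20,8):
    k=m&(Q[:,0]>=lo)&(Q[:,0]<lo+8)
    if k.any(): print(lo,k.sum(),np.median(Q[k,2]).round(1))
m=(abs(Q[:,0])<70)&(abs(Q[:,1])<100)&(Q[:,2]>110)&(Q[:,2]<128)
A=np.c_[Q[m][:,:2],np.ones(m.sum())]; print("lid plane",np.linalg.lstsq(A,Q[m][:,2],rcond=None)[0])
for f in np.r_[0:1.36:.05]: print(round(f,2),((pull(f)-pull(0))[[0,2]]*[1,-1]).round(1).tolist(),end=' ')
E
```

```text
t 18.0167 case-frame tcp [-64.5  58.9 196.3] F case [ 0.8  0.7 -1. ] w 55.0 f 0.0
([1.5, -1.1, 68.3], np.float64(-0.0001))
-92 14 130.5
-84 27 137.7
-76 21 146.5
-68 38 154.5
-60 65 158.0
-52 105 165.7
-44 21 170.4
lid plane [-4.73050435e-03 -1.03464783e-03  1.21638429e+02]
0.0 [0.0, -0.0] 0.05 [1.7, -7.4] 0.1 [3.8, -14.6] 0.15 [6.3, -21.8] 0.2 [9.1, -28.8] 0.25 [12.3, -35.7] 0.3 [15.8, -42.4] 0.35 [19.6, -48.9] 0.4 [23.8, -55.2] 0.45 [28.2, -61.3] 0.5 [33.0, -67.2] 0.55 [38.0, -72.8] 0.6 [43.4, -78.2] 0.65 [48.9, -83.2] 0.7 [54.8, -88.1] 0.75 [60.8, -92.6] 0.8 [67.1, -96.8] 0.85 [73.6, -100.6] 0.9 [80.3, -104.2] 0.95 [87.1, -107.4] 1.0 [94.1, -110.3] 1.05 [101.2, -112.8] 1.1 [108.5, -115.0] 1.15 [115.8, -116.8] 1.2 [123.3, -118.2] 1.25 [130.8, -119.2] 1.3 [138.3, -119.9] 1.35 [145.8, -120.2]
```

The hasp stays back and the lid is flat. I pinch the pull.

Call:
drive_tool --pt "0.055 0.0015 -0.001 0.025 0" --pt "0.055 0.0015 -0.001 0.05 0" --pt "0.055 0.0015 -0.001 0.064 0" --pt "0.055 0.0015 -0.001 0.068 0" --pt "0.055 0.0015 -0.001 0.068 0" --pt "0.03 0.0015 -0.001 0.068 0" --pt "0.02 0.0015 -0.001 0.068 0" --pt "0.014 0.0015 -0.001 0.068 0" --pt "0.014 0.0015 -0.001 0.068 0" --pt "0.014 0.0015 -0.001 0.068 0" --force 35

```text
clock: 18.9
tool_pos: [0.5335, 0.0113, 0.1293]
tool_rot: [0.0, 0.559, 0.829, -0.001]
contact_force: [-4.9, -2.7, 4.0]
gripper_width: 0.0198
finger_force: 34.0
```

Call:
drive_tool --pt "0.014 0.0008 0 -0.0036 0" --pt "0.014 0.0017 0 -0.0074 0" --pt "0.014 0.0027 0 -0.011 0" --pt "0.014 0.0038 0 -0.0146 0" --pt "0.014 0.005 0 -0.0182 0" --pt "0.014 0.0063 0 -0.0218 0" --pt "0.014 0.0077 0 -0.0253 0" --pt "0.014 0.0091 0 -0.0288 0" --pt "0.014 0.0091 0 -0.0288 0"

```text
clock: 19.65
tool_pos: [0.5297, 0.0206, 0.1572]
tool_rot: [-0.0, 0.559, 0.829, -0.0]
contact_force: [-3.4, -2.7, -0.6]
gripper_width: 0.0192
finger_force: 34.9
```

```bash
python3 - <<'E'
from h import *
report(); print("model tcp",(pull(.2)-[0,0,13]).round(1))
s=snapshot("scene")
P,u,v=pts(s); hsv=cv2.cvtColor(s["img"],cv2.COLOR_RGB2HSV)[v,u]
R=to_world([0,0],PSI,np.eye(3)*1000); Q=(P-np.r_[C,0])@R.T*1000
m=(hsv[:,0]>95)&(hsv[:,0]<125)&(hsv[:,1]>110)&(abs(Q[:,0])<70)&(abs(Q[:,1])<110)&(Q[:,2]>110)
print("lid angle",-np.arctan(np.linalg.lstsq(np.c_[Q[m][:,:2],np.ones(m.sum())],Q[m][:,2],rcond=None)[0]))
E
```

```text
t 19.65 case-frame tcp [-53.2  61.3 157.2] F case [-1.3  4.1 -0.6] w 19.2 f 34.9
model tcp [-53.9  60.  156.8]
lid angle [ 0.21411569 -0.00842495 -1.56359126]
```

Call:
drive_tool --pt "0.014 0.0015 0 -0.0035 0" --pt "0.014 0.0032 0 -0.0069 0" --pt "0.014 0.0049 0 -0.0103 0" --pt "0.014 0.0067 0 -0.0136 0" --pt "0.014 0.0086 0 -0.0169 0" --pt "0.014 0.0105 0 -0.0201 0" --pt "0.014 0.0126 0 -0.0233 0" --pt "0.014 0.0147 0 -0.0264 0" --pt "0.014 0.0169 0 -0.0295 0" --pt "0.014 0.0191 0 -0.0325 0" --pt "0.014 0.0215 0 -0.0355 0" --pt "0.014 0.0239 0 -0.0384 0" --pt "0.014 0.0264 0 -0.0412 0" --pt "0.014 0.0289 0 -0.044 0" --pt "0.014 0.0316 0 -0.0467 0" --pt "0.014 0.0343 0 -0.0494 0" --pt "0.014 0.037 0 -0.0519 0" --pt "0.014 0.0398 0 -0.0544 0" --pt "0.014 0.0427 0 -0.0569 0" --pt "0.014 0.0457 0 -0.0593 0"

```text
clock: 21.37
tool_pos: [0.5127, 0.0628, 0.2162]
tool_rot: [-0.0, 0.559, 0.829, -0.0]
contact_force: [-3.9, -3.8, -9.1]
gripper_width: 0.0195
finger_force: 34.5
```

```bash
cat >> h.py <<'E'
def lid():
    s=snapshot("scene"); P,u,v=pts(s); hsv=cv2.cvtColor(s["img"],cv2.COLOR_RGB2HSV)[v,u]
    R=to_world([0,0],PSI,np.eye(3)*1000); Q=(P-np.r_[C,0])@R.T*1000
    m=(hsv[:,0]>95)&(hsv[:,0]<125)&(hsv[:,1]>110)&(abs(Q[:,0])<90)&(abs(Q[:,1])<110)&(Q[:,2]>120)
    X=Q[m]; X=X-np.median(X,0); n=np.linalg.svd(X,full_matrices=False)[2][2]; print("lid pts",m.sum(),"normal",n.round(3),"angle",np.arctan2(abs(n[0]),abs(n[2])))
E
python3 - <<'E'
from h import *
report(); print("model tcp",(pull(.7)-[0,0,13]).round(1)); lid()
E
```

```text
t 21.3667 case-frame tcp [ -7.7  61.3 216.2] F case [-2.   5.  -9.1] w 19.5 f 34.5
model tcp [ -8.2  60.  216.1]
lid pts 8112 normal [-0.642  0.009 -0.767] angle 0.6969230168157282
```

Call:
drive_tool --pt "0.014 0.003 0 -0.0023 0" --pt "0.014 0.006 0 -0.0045 0" --pt "0.014 0.0091 0 -0.0066 0" --pt "0.014 0.0123 0 -0.0087 0" --pt "0.014 0.0155 0 -0.0106 0" --pt "0.014 0.0188 0 -0.0125 0" --pt "0.014 0.0221 0 -0.0143 0" --pt "0.014 0.0255 0 -0.0161 0" --pt "0.014 0.0289 0 -0.0177 0" --pt "0.014 0.0323 0 -0.0193 0" --pt "0.014 0.0358 0 -0.0208 0" --pt "0.014 0.0393 0 -0.0222 0" --pt "0.014 0.0428 0 -0.0235 0" --pt "0.014 0.0464 0 -0.0247 0" --pt "0.014 0.05 0 -0.0258 0" --pt "0.014 0.0537 0 -0.0269 0" --pt "0.014 0.0573 0 -0.0278 0" --pt "0.014 0.061 0 -0.0287 0" --pt "0.014 0.0648 0 -0.0294 0" --pt "0.014 0.0685 0 -0.0301 0"

```text
clock: 23.08
tool_pos: [0.4875, 0.1267, 0.2467]
tool_rot: [0.001, 0.559, 0.829, 0.0]
contact_force: [0.3, 0.6, -0.2]
gripper_width: 0.0139
finger_force: 0.0
```

```bash
python3 - <<'E'
from h import *
report(); print("model tcp",(pull(1.2)-[0,0,13]).round(1)); lid()
E
```

```text
t 23.0833 case-frame tcp [ 61.   60.6 246.7] F case [ 0.5 -0.5 -0.2] w 13.9 f 0.0
model tcp [ 60.3  60.  246.2]
lid pts 7169 normal [-0.834  0.01  -0.551] angle 0.986691573056181
```

The ball slipped out with the lid at 0.99 rad. The lid stays there by itself, so I go over to its front and push the edge back with closed fingers.

Call:
drive_tool --pt "0.014 0 0 -0.03 0" --pt "0.01 0 0 -0.065 0" --pt "0 0 0 -0.09 0" --pt "0 -0.01 0 -0.09 0" --pt "0 -0.04 0 -0.09 0" --pt "0 -0.075 0 -0.09 0" --pt "0 -0.11 0 -0.09 0" --pt "0 -0.135 0 -0.085 0" --pt "0 -0.135 0 -0.05 0" --pt "0 -0.135 0 -0.015 0" --pt "0 -0.135 0 0.012 0" --pt "0 -0.135 0 0.015 0" --pt "0 -0.135 0 0.015 0" --pt "0 -0.135 0 0.015 0"

```text
clock: 24.3
tool_pos: [0.5387, 0.0011, 0.2327]
tool_rot: [0.001, 0.559, 0.829, 0.0]
contact_force: [0.6, 0.1, 0.8]
gripper_width: 0.0001
finger_force: 0.0
```

```bash
python3 - <<'E'
from h import *
report(); lid()
E
```

```text
t 24.3 case-frame tcp [-74.6  60.3 232.7] F case [-0.2 -0.6  0.8] w 0.1 f 0.0
lid pts 7155 normal [ 0.81  -0.004  0.586] angle 0.9445618983825618
```

Call:
drive_tool --pt "0 0.012 0 0 0" --pt "0 0.024 0 0 0" --pt "0 0.034 0 0 0" --pt "0 0.042 0 0 0" --pt "0 0.048 0 0 0" --pt "0 0.053 0 0 0" --pt "0 0.058 0 0 0" --pt "0 0.062 0 0 0" --pt "0 0.066 0 0 0" --pt "0 0.07 0 0 0" --pt "0 0.07 0 0 0"

```text
clock: 25.27
tool_pos: [0.5138, 0.0651, 0.234]
tool_rot: [0.004, 0.559, 0.829, 0.0]
contact_force: [3.9, -6.1, 4.9]
gripper_width: 0.0001
finger_force: 3.3
```

```bash
python3 - <<'E'
from h import *
report(); lid()
E
```

```text
t 25.2667 case-frame tcp [ -6.   59.3 234. ] F case [-7.2 -1.4  4.9] w 0.1 f 3.3
lid pts 5900 normal [ 0.897 -0.006  0.443] angle 1.1121437287552964
```

Working; target is 1.27 rad.

Call:
drive_tool --pt "0 0.004 0 0 0" --pt "0 0.008 0 0 0" --pt "0 0.012 0 0 0" --pt "0 0.016 0 0 0" --pt "0 0.02 0 0 0" --pt "0 0.024 0 0 0" --pt "0 0.028 0 0 0" --pt "0 0.031 0 0 0" --pt "0 0.031 0 0 0" --pt "0 0.031 0 0 0"

```text
clock: 26.15
tool_pos: [0.5017, 0.094, 0.2345]
tool_rot: [0.003, 0.559, 0.829, 0.0]
contact_force: [-0.7, -6.1, 11.1]
gripper_width: -0.0001
finger_force: 2.0
```

```bash
python3 - <<'E'
from h import *
report(); lid()
E
```

```text
t 26.15 case-frame tcp [ 25.4  59.8 234.5] F case [-5.4  2.9 11.1] w -0.1 f 2.0
lid pts 3968 normal [ 0.96  -0.     0.279] angle 1.2876898117993771
```

Lid at about 1.28 rad. I retreat forward and up, clear of everything, then check.

Call:
drive_tool --pt "0 -0.01 0 0 0" --pt "0 -0.03 0 0 0" --pt "0 -0.06 0 0 0" --pt "0 -0.09 0 -0.01 0" --pt "0 -0.12 0 -0.03 0" --pt "0 -0.15 0 -0.05 0" --pt "0 -0.18 0 -0.05 0" --pt "0 -0.18 0 -0.05 0" --pt "0 -0.18 0 -0.05 0" --pt "0 -0.18 0 -0.05 0" --pt "0 -0.18 0 -0.05 0"

```text
clock: 27.12
tool_pos: [0.5669, -0.0707, 0.2804]
tool_rot: [-0.001, 0.559, 0.829, -0.0]
contact_force: [-0.9, -0.0, -0.4]
gripper_width: -0.0001
finger_force: 0.0
```

```bash
python3 - <<'E'
from h import *
report(); lid()
s=snapshot("top")
for n in ["film_gate","drive_roller","reel_case_a"]:
    for o in outline_of("top",n)[:2]: print(n,o["score"],o["bbox"])
s=snapshot("scene"); a=s["img"][130:340,190:440,::-1]
P,u,v=pts(s); R=to_world([0,0],PSI,np.eye(3)*1000); Q=(P-np.r_[C,0])@R.T*1000
cv2.imwrite("pics/s7.png",cv2.resize(a,(700,588),interpolation=2))
for t in [3.5,3.7,3.9]:
    f=1.28; e=np.array([-177+70*-np.sin(t),12-70*np.cos(t)]); E=[85+e[0]*np.cos(f)+e[1]*np.sin(f),-45,110-e[0]*np.sin(f)+e[1]*np.cos(f)]
    print(t,((proj(s,to_world(C,PSI,[E]))-[190,130])*2.8).round())
E
```

```text
t 27.1167 case-frame tcp [-151.7   61.1  280.4] F case [ 0.3  0.8 -0.4] w -0.1 f 0.0
lid pts 3895 normal [ 0.957 -0.001  0.291] angle 1.2758247703345125
film_gate 0.72 [265.8, 135.6, 295.9, 162.7]
film_gate 0.59 [235.3, 213.4, 283.5, 250.3]
drive_roller 0.65 [221.8, 227.1, 238.7, 250.8]
drive_roller 0.53 [231.2, 173.9, 325.9, 339.0]
reel_case_a 0.63 [216.1, 274.6, 265.2, 321.7]
3.5 [[542. 225.]]
3.7 [[534. 242.]]
3.9 [[523. 255.]]
```

View pics/s7.png

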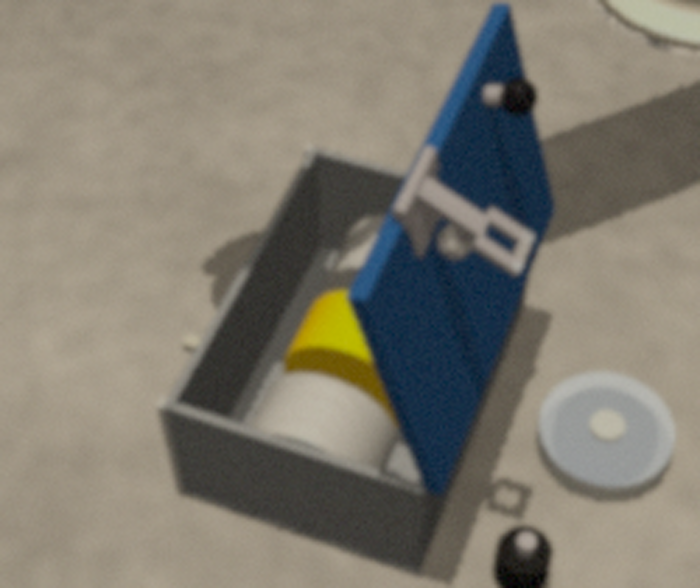

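The lid stands open at 1.28 rad and the strap end, at crop about (525,254), matches 3.9 rad. The bystanders the detector found are where they were, and the arm is clear.

```bash
python3 -c "
from cell import job_done
print(job_done())"
```

```text
the job is handed in; nothing more can be done
None
```

I handed the job in at about 27 s of the 64 s allowed: the hasp lies back at its stop (about 3.9 rad), the lid stands open by itself at about 1.28 rad, and the gripper has let go and is clear; the film gate, roller and one reel case had not moved in the last top picture, but the other reel case was not re-measured, and `job_done()` returned no verdict.

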